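# Close the battery tube of a radio node with its captive screw cap

## Robot

A 6-joint arm with a two-finger parallel gripper is mounted at the origin on a cart in front of the work surface, level with it; the furniture and walls round the work are solid. World frame = base frame: x ahead of the robot, y to its left, z up, the work surface at z = 0. Lengths are in mm, angles in rad, forces in N, time in s.
With the tool pointing down it reaches from about 300 to 775 mm from the base axis. Payload 14.6 kg.
Tool frame: the origin (TCP) lies at the very end of the fingers, on their centre line; the grasp point (between the pads) lies 19 mm behind it; z points along the fingers, y is the line along which they close (so a half turn about z gives the same grasp; the last joint's range is limited). The gripper opens to 94 mm and grips with 3 to 60 N. Pads are 16 mm wide; open, the fingers measure 119 mm over their backs; the gripper's body (75 mm by 177 mm) begins 78 mm behind the grasp point.
Start: joints at [-1.29, 0.3, 1.521, -0, 1.321, -0.067], TCP at [187.449, -517.061, 205.446] pointing down, gripper open.
Joint ranges: [-3.03, 3.03], [-0.79, 2.21], [0.23, 2.52], [-1.04, 4.18], [0, 3.07], [-2.55, 2.55]. Speed limits (rad/s): [2.22, 2.22, 2.57, 3.14, 3.14, 3.14].

## Interface

Orientations are given as [roll, pitch, yaw] about the fixed x, y, z axes, in that order (R = Rz(yaw) Ry(pitch) Rx(roll)).
In Python, from cell import manip gives the robot as it stands.
- The arm moves only by the tool servo_tool, never from a script. Its argument "motion" is a list that holds one entry, the list of rows, each a list of 7 numbers: the shift along the world's x, y, z as a fraction of full scale, then the turn, a rotation vector about the world's x, y, z as a fraction of full scale, then the closure, from 0 (fully open) to 1 (shut). In form: [[[x, y, z, rx, ry, rz, gripper], ...]]. A call has 1 to 10 rows; each row is the pose to reach, as a shift and turn from the pose commanded when the call began, turning the shorter way round; what a row does not reach only later rows make up. Full scale, the value 1, is 0.5 m for a shift and pi rad for a turn. A row lasts 1/10 s, in which the tool goes at most 50 mm and 8.59 degrees, less where a joint would pass 70% of its speed; a pose out of reach is approached as far as the arm can. A call with a number of a shift or a turn outside -1 to 1 is refused whole. A call with a gripper value outside its range is refused whole. The fingers move at their own pace and stop on an object; "newtons" is the grip in N (left out, the last holds). Time passes only in rows, so rows that repeat a pose let the fingers close. It gives the time, the measured TCP pose, the force, the opening and the grip force at its end, in the units of the state.
- manip.read_state(): the state, without advancing time (a new reading comes with each control period).
- manip.camera(name): name is "scene" or "top"; returns a dict with "frame" (384x512x3 uint8, red, green, blue), "range_z" (384x512 float32, mm along the optical axis (not along the pixel's ray), 0 where there is no reading), "vfov" (degrees; the focal length in pixels is half the picture's height over the tangent of half this angle, whatever the lens; pixels are square), "cx", "cy" (the principal point, pixels), "cam_to_world" (4x4, takes a point from camera to world coordinates). Camera axes: x right, y down, z forward; pixel columns grow to the right and rows downward; lengths in mm; the calibration is good to about 2 mm. A picture is of the moment at which its call begins.
- manip.sign_off(): hands the job in; it is judged then, once.
The state is a dict: "clock": time; "joints": joint angles; "qd": joint speeds; "effort": joint torques, N m; "eef_pos": TCP position; "eef_rot": TCP orientation; "wrist_force": force on the tool from outside, world axes, zero at the start; "moment": the same for the moment, N m; "finger_gap": finger opening in mm; "finger_force": force on a finger pad.
Only numpy, scipy, OpenCV 4.12 (cv2) and the standard library are available. Lean on these libraries where they do the work, as an engineer would, in place of code of your own. Each camera call takes 0.05 s, during which the arm holds its last target. There are 200 camera calls.

## Task

The fresh cell is already in the sloping battery tube of the grey radio node. Swing the captive screw cap on its steel arm back over the tube, right against its stop, then screw it down clockwise until it is tight and let go. Leave the flux bottle, the spent cell and the tape roll beside it standing where they are.

Things in the scene. Friction and masses are not known exactly. Their poses are not given: they have to be found in the camera images.
- node: Radio node: grey cast case 116x92x46 in a blue cradle (foot 120x128) bolted to the bench. Origin on the bench, near mid-foot; z up, x level from the low to the high end of the slope (roughly to the robot's right here), y left. The case's face rises along +x at 30 deg; its normal, 'the axis', leans 30 deg from vertical towards -x: (-0.5, 0, 0.866). Highest point 140 mm, cap apart.
- tube_mouth (a point): Centre of the rim of the open battery tube, an aluminium neck 24 mm in diameter that stands 20 mm out of the sloped face along the axis. The fresh red cell stands in it. Frame as node.
- bridge_hinge (a point): Point on the bridge's hinge axis, mid thickness of its plate. The hinge axis is parallel to the axis, 54 mm up the slope from the tube's centre line. Frame as node.
- bridge (a joint): Swing (rad) of the bridge: steel arm 6 mm thick, parallel to the sloped face, its 47 mm ring carries the cap, 54 mm from hinge axis to cap axis. 0 = at its stop, cap exactly over the tube; positive = swung open, counter-clockwise seen from above the face, cap up the slope and to the node's right (-y). Stays where left; about 2 N at the cap moves it. Open limit 1.75.
- screw_cap (a joint): Turn (rad) of the cap in the bridge: 0 = fully unscrewed (stop), 2.4 = fully tight (stop); grows clockwise seen from above the face. It sinks 2.9 mm per rad, 7 mm in all, and pushes its brass sleeve over the tube. Unscrewed, the sleeve clears the rim by 2 mm; tight, it locks the bridge. Screw it only over the tube. Friction 0.1 N m at all angles; stays where left.
- cap_top (a point): Centre of the top of the cap's knob: fluted red cylinder 36 mm in diameter, 24 high, white pointer on top. z out along the axis, x along the pointer (turns with the cap). The bridge ring's upper side lies 31.5 mm below (unscrewed) or 24.5 mm (tight); nothing else there stands more than 2 mm above the ring. Over the tube it is 44.5 (unscrewed) or 37.5 mm (tight) out from the mouth.
- flux_bottle: Brown flux bottle with a black dropper, loose, 33 mm in diameter, 102 mm high, standing near the node. Origin at the centre of its underside.
- spent_cell: The spent green cell, loose, 15 mm in diameter, 50 mm high, standing near the node. Origin at the centre of its underside.
- tape_roll: Black roll of tape lying flat near the node, loose, 58 mm in diameter, 19 mm high. Origin at the centre of its underside.

How it is judged (in metres and radians):
On the way:
1. the cap has been swung over the tube, against the stop, and is not yet screwed down (value of joint bridge below 0.08 rad and value of joint screw_cap below 1.2 rad), for 0.2 s.
At the end, for the whole second after the job is handed in: The bridge is against its stop (within 0.08 rad) and the cap is screwed down to within 0.2 rad of its tight stop (joint above 2.2) (value of joint bridge below 0.08 rad and value of joint screw_cap above 2.2 rad); the robot touches nothing.
It fails at once if the flux bottle is pushed more than 30 mm from its place or tipped over (distance of flux_bottle from where it was at the start of the episode above 0.03 m or angle between flux_bottle's own z axis and vertical above 0.5 rad).
It fails at once if the spent cell is pushed more than 30 mm from its place or tipped over (distance of spent_cell from where it was at the start of the episode above 0.03 m or angle between spent_cell's own z axis and vertical above 0.5 rad).
It fails at once if the tape roll is pushed more than 30 mm from its place or tipped over (distance of tape_roll from where it was at the start of the episode above 0.03 m or angle between tape_roll's own z axis and vertical above 0.5 rad).
It also fails if it takes over 40 s, if anything falls off the work surface, if the arm or the gripper's body presses on something with over 40 N, if the wrist force passes 120 N, or if a joint passes its speed limit or range.

## Working session

There is one attempt and no reset: what is moved stays moved. The work goes in short steps, Python scripts to look and compute and a tool call to move; the robot and the scene stay as the last step left them, time stands still between calls to the robot, and variables do not carry over. Pictures are saved under pics/ and viewed, at most 10 in all, crops included, and the job is handed in when it is done.

Besides the shell and the picture viewer there is one more tool, called as name(argument=value, ...) on one line, values as JSON. servo_tool: Moves the arm, as the interface text tells. Its arguments: {"type":"object","properties":{"motion":{"type":"array"},"newtons":{"type":"number"}},"required":["motion"]}

```bash
mkdir -p pics; cat > h.py <<'E'
import numpy as np, cv2
from cell import manip
def cam(n):
    c=manip.camera(n); c['f']=c['frame'].shape[0]/2/np.tan(np.radians(c['vfov'])/2); return c
def pts(c):
    z=c['range_z']; v,u=np.indices(z.shape)
    P=np.stack([(u-c['cx'])/c['f']*z,(v-c['cy'])/c['f']*z,z,np.ones_like(z)],-1)
    W=(P@np.array(c['cam_to_world']).T)[...,:3]; W[z==0]=np.nan; return W
E
python3 - <<'E'
from h import *
for n in('scene','top'):
    c=cam(n); cv2.imwrite(f'pics/{n}0.png',c['frame'][...,::-1])
    np.savez(f'{n}0.npz',W=pts(c),f=c['frame'])
    W=pts(c); hsv=cv2.cvtColor(c['frame'],cv2.COLOR_RGB2HSV)
    print(n,c['vfov'],np.round(c['cam_to_world'],2).tolist())
    m=((hsv[...,0]<8)|(hsv[...,0]>172))&(hsv[...,1]>140)&(hsv[...,2]>60)
    k,l,s,ce=cv2.connectedComponentsWithStats(m.astype(np.uint8))
    for i in range(1,k):
        if s[i,4]>15: print('red',s[i],np.round(np.nanmedian(W[l==i],0)))
print(manip.read_state())
E
```

```text
scene 50.10911219670787 [[-0.75, -0.47, 0.47, 128.71], [-0.67, 0.52, -0.54, 573.7], [0.01, -0.72, -0.7, 709.1], [0.0, 0.0, 0.0, 1.0]]
red [358  74   4   8  19] [ 636. -465.  109.]
red [346  77   6   7  24] [ 644. -415.  119.]
red [334 110   6   5  21] [ 644. -370.   30.]
red [298 139  16  19 213] [518. -36. 154.]
top 55.976401562069775 [[-0.01, -0.99, 0.13, 385.45], [-1.0, 0.01, 0.0, 94.16], [-0.01, -0.13, -0.99, 961.18], [0.0, 0.0, 0.0, 1.0]]
red [483 127   7   3  17] [ 637. -470.  115.]
red [427 135   5   5  19] [ 639. -372.   31.]
red [305 168  17  15 183] [519. -41. 158.]
{'clock': 0.1, 'joints': array([-1.28959422e+00,  3.00413126e-01,  1.52152722e+00, -3.23878429e-06,
        1.32071811e+00, -6.65937742e-02]), 'qd': array([-0.00149513, -0.00210679, -0.00117253, -0.00047891, -0.00143418,
        0.00067146]), 'effort': array([ 1.41501573e-04, -5.32649410e+01, -3.53284085e+01,  7.09344330e-02,
        2.35522381e-02, -6.52036351e-05]), 'eef_pos': array([ 187.38622203, -516.83409924,  204.94091999]), 'eef_rot': array([-3.14052901e+00, -6.77928677e-05,  3.47796652e-01]), 'wrist_force': array([-0.49061379,  0.74376746,  0.1167072 ]), 'moment': array([-0.0167594 , -0.00994666, -0.00745396]), 'finger_force': 0.0, 'finger_gap': 93.95263394763683}
```

```bash
python3 -c "
import cv2,numpy as np
a=cv2.imread('pics/scene0.png');b=cv2.imread('pics/top0.png')
print(a.shape)"
```

```text
(384, 512, 3)
```

View pics/scene0.png

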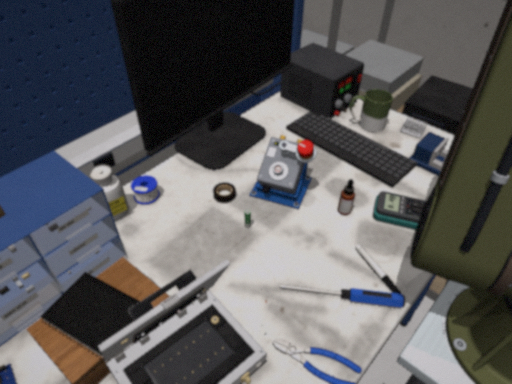

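View pics/top0.png

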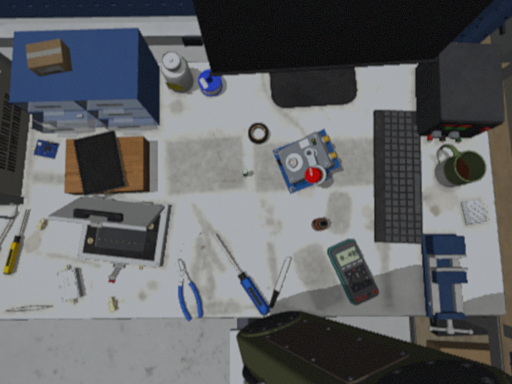

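Scene view: the node is around (285,165), with the red cap at (305,149), tape at (224,191), green cell at (248,220) and bottle at (346,198). In the top view the cap is at (313,175), the tube near (294,160) and the bottle at (320,224).

```bash
python3 - <<'E'
import numpy as np,cv2
S=np.load('scene0.npz');T=np.load('top0.npz')
a=cv2.resize(S['f'][125:215,240:340],(400,360),interpolation=cv2.INTER_CUBIC)
b=cv2.resize(T['f'][120:210,260:360],(400,360),interpolation=cv2.INTER_CUBIC)
cv2.imwrite('pics/crop.png',np.hstack([a,b])[...,::-1])
W=T['W'];f=T['f'];hsv=cv2.cvtColor(f,cv2.COLOR_RGB2HSV)
np.set_printoptions(suppress=True,precision=1)
roi=np.zeros(W.shape[:2],bool);roi[120:205,265:350]=1
# sloped face: normals by local fit / RANSAC for plane with 30deg tilt
X=W[roi];X=X[~np.isnan(X).any(1)];X=X[(X[:,2]>60)&(X[:,2]<170)]
rng=np.random.default_rng(0);best=(0,)
for _ in range(4000):
    p=X[rng.choice(len(X),3,False)];n=np.cross(p[1]-p[0],p[2]-p[0]);L=np.linalg.norm(n)
    if L<200: continue
    n/=L;n*=np.sign(n[2])
    if abs(n[2]-.866)>.05: continue
    k=(abs((X-p[0])@n)<2).sum()
    if k>best[0]:best=(k,n,p[0])
k,n,p=best;I=X[abs((X-p)@n)<2];c=I.mean(0);n=np.linalg.svd(I-c)[2][2];n*=np.sign(n[2])
print('plane',k,n,c,'down-slope az',np.degrees(np.arctan2(n[1],n[0])))
# blue cradle foot
m=roi&(abs(hsv[...,0].astype(int)-110)<12)&(hsv[...,1]>130)&(W[...,2]<60)
q=W[m];print('blue',m.sum(),cv2.minAreaRect(q[:,:2].astype(np.float32)),np.median(q[:,2]))
for nm,s in(('bottle',(slice(212,236),slice(308,332))),('cell',(slice(165,182),slice(238,258))),('tape',(slice(118,148),slice(244,274)))):
    w=W[s].reshape(-1,3);w=w[w[:,2]>8];print(nm,len(w),np.median(w,0),w.min(0),w.max(0))
m=roi&((hsv[...,0]<8)|(hsv[...,0]>172))&(hsv[...,1]>140)
w=W[m];print('red',w.mean(0),w.min(0),w.max(0))
np.set_printoptions(linewidth=250)
print(W[120:205:3,268:350:3,2].astype(int))
w=W[0:110,200:480].reshape(-1,3);w=w[w[:,2]>30];print('monitor',np.nanmin(w,0),np.nanmax(w,0))
E
```

```text
plane 879 [-0.2  0.5  0.9] [578.8 -30.1  91.2] down-slope az 110.81282349267944
blue 191 ((552.5640869140625, -18.180335998535156), (144.13128662109375, 85.59036254882812), 56.37428665161133) 5.720761900874777
bottle 177 [411.7 -68.1  61. ] [396.1 -89.6  11.7] [428.1 -57.3 103.4]
cell 40 [548.1 114.6  46.9] [543.6 108.8   9.2] [556.2 122.1  50.9]
tape 242 [661.3  78.5  16.8] [633.   51.8   8.2] [688.4 105.8  22.3]
red [nan nan nan] [nan nan nan] [nan nan nan]
[[                   0                    0                   -1                   -2                   -2                    0                   -2                    0                    1                   -1                   -1
                    -4                    0                    0                   -3                   -2                   -3                   -2                   -3                    1                   -1                   -2
                     0                    0                   -1                    2                    0                    0]
 [                  -3                   
[... 16031 characters left out ...]
              0                    0                    1                    0                   -2                    0                    0                    0                    0                    0                    1
                     0                   -1                    0                    0                    1                   -3                    0                   -2                   -1                   -1                    0
                     0                   -2                    0                    0                    2                    0]]
monitor [ 673.8 -526.5   30.2] [927.5 233.2 414.1]<stdin>:29: RuntimeWarning: invalid value encountered in cast
```

View pics/crop.png

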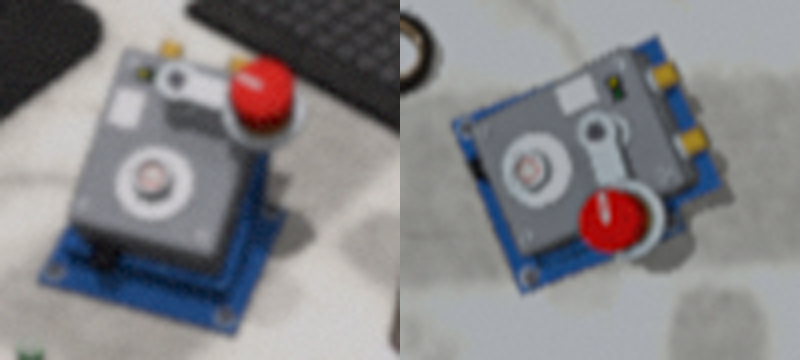

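Crop, left half (scene): the mouth is at (151,180), the hinge at (178,79) and the knob top at about (262,88). Right half (top): the mouth is at (530,170), the hinge at (597,131) and the knob at (612,218).

```bash
cat > geo.py <<'E'
from h import *
np.set_printoptions(suppress=True,precision=3)
S,T=cam('scene'),cam('top')
def ray(c,u,v):
    M=np.array(c['cam_to_world']);d=M[:3,:3]@[(u-c['cx'])/c['f'],(v-c['cy'])/c['f'],1];return M[:3,3],d/np.linalg.norm(d)
def tri(a,b):
    A=np.zeros((3,3));B=np.zeros(3);R=[ray(S,*a),ray(T,*b)]
    for o,d in R:
        P=np.eye(3)-np.outer(d,d);A+=P;B+=P@o
    x=np.linalg.solve(A,B);return x,[np.linalg.norm(np.cross(x-o,d)) for o,d in R]
def frame(az):
    az=np.radians(az);x=np.array([np.cos(az),np.sin(az),0]);y=np.array([-x[1],x[0],0])
    n=-.5*x+np.array([0,0,.866]);return x,y,n,np.cross(y,n) # last: up-slope
def sc(u,v):return(240+u/4-.4,125+v/4-.4)
def tp(u,v):return(260+(u-400)/4-.4,120+v/4-.4)
E
python3 - <<'E'
from geo import *
mouth,e1=tri(sc(151,179),tp(530,170)); hinge,e2=tri(sc(178,79),tp(597,131))
print('mouth',mouth,e1,'hinge',hinge,e2)
W=np.load('top0.npz')['W'];Ws=np.load('scene0.npz')['W']
hz=hinge-mouth;print('hinge-mouth az',np.degrees(np.arctan2(hz[1],hz[0])))
for az in(-69,-67):
    x,y,n,u=frame(az);print(az,'h-m in u,y,n',hz@u,hz@y,hz@n)
    for nm,A in(('top',W[160:195,290:335]),('scene',Ws[125:170,290:325])):
        p=A.reshape(-1,3);p=p[(p[:,2]>142)&~np.isnan(p).any(1)];h=(p-mouth)@n;t=np.percentile(h,90);q=p[h>t-5]
        uv=np.c_[(q-mouth)@u,(q-mouth)@y].astype(np.float32);(cx,cy),r=cv2.minEnclosingCircle(uv)
        print(nm,'knob centre u,y',cx,cy,uv.mean(0),'r',r,'n',np.median(((q-mouth)@n)),'world',mouth+cx*u+cy*y+np.median((q-mouth)@n)*n, 'swing',np.arctan2(-cy,54-cx),np.hypot(cy,54-cx))
w=np.r_[W.reshape(-1,3),Ws.reshape(-1,3)];w=w[(abs(w[:,1]+20)<200)&(w[:,2]>150)&(w[:,0]>600)]
for z in(150,200,250,300,350):
    s=w[abs(w[:,2]-z-25)<25];print(z,s[:,0].min() if len(s) else None)
E
```

```text
mouth [565.974  -2.634  85.691] [np.float64(1.280945813250478), np.float64(1.2809458132503766)] hinge [578.625 -37.738 131.943] [np.float64(0.48450215263645524), np.float64(0.4845021526364816)]
hinge-mouth az -70.18222900001521
-69 h-m in u,y,n 55.43300831094716 -0.7698770066439865 21.40090166142697
top knob centre u,y 49.99961853027344 -56.22671127319336 [ 50.594 -56.423] r 18.078889846801758 n 53.798375218915965 world [519.36  -38.095 157.28 ] swing 1.499768662150043 56.36883990736709
scene knob centre u,y 47.76686096191406 -53.58173751831055 [ 47.273 -53.69 ] r 18.652446746826172 n 53.85345314845055 world [521.126 -35.316 156.212] swing 1.4549873094758945 53.94306830121215
-67 h-m in u,y,n 55.39005970395999 -2.071374779024712 21.4256987786251
top knob centre u,y 48.267189025878906 -56.800106048583984 [ 48.794 -57.032] r 18.068862915039062 n 54.7569003813762 world [519.324 -38.102 157.244] swing 1.4702073808195433 57.08867811392545
scene knob centre u,y 46.15315246582031 -54.05165481567383 [ 45.598 -54.368] r 18.659475326538086 n 54.820387021576316 world [521.126 -35.314 156.242] swing 1.4266303511910863 54.61826072420668
150 770.3456742251251
200 770.3316124401069
250 770.6098414547039
300 770.7604027393597
350 770.5844448899654
```

```bash
cat > plan.py <<'E'
from geo import frame
import numpy as np
from scipy.spatial.transform import Rotation as R
from cell import manip
np.set_printoptions(suppress=True,precision=4)
x,y,n,u=frame(-69)
K=np.array([520.3,-36.7,156.8]); t0=1.464
H=K-54*(-u*np.cos(t0)-y*np.sin(t0))       # hinge axis at knob-top level
def rot(th): # tool y = swing tangent at bridge angle th (+y at 0)
    ty=R.from_rotvec(n*th).apply(y); return R.from_matrix(np.c_[np.cross(ty,-n),ty,-n])
def knob(th): return H+R.from_rotvec(n*th).apply(-54*u)
def cmd(p,r):
    s=manip.read_state();r0=R.from_euler('xyz',s['eef_rot'])
    print(np.round((p-s['eef_pos'])/500,4),np.round((r*r0.inv()).as_rotvec()/np.pi,4))
def st():
    s=manip.read_state();print(s['clock'],'q',s['joints'],'p',s['eef_pos'],'F',s['wrist_force'],'gap',s['finger_gap'],s['finger_force'])
E
python3 -c "
from plan import *
print(n,u,H,knob(t0),knob(0)); cmd(K+90*n,rot(t0))"
```

```text
[-0.1792  0.4668  0.866 ] [ 0.3103 -0.8085  0.5   ] [572.2125 -22.112  159.678 ] [520.3007 -36.6981 156.7991] [555.4538  21.5459 132.678 ]
[0.6335 1.0446 0.059 ] [-0.1006  0.2309  0.9398]
```

servo_tool(motion=[[[0.33, 0.6, 0.12, 0, 0, 0.45, 0.35], [0.33, 0.6, 0.12, 0, 0, 0.45, 0.35], [0.33, 0.6, 0.12, 0, 0, 0.45, 0.35], [0.33, 0.6, 0.12, 0, 0, 0.45, 0.35], [0.33, 0.6, 0.12, 0, 0, 0.45, 0.35], [0.33, 0.6, 0.12, 0, 0, 0.45, 0.35], [0.33, 0.6, 0.12, 0, 0, 0.45, 0.35], [0.33, 0.6, 0.12, 0, 0, 0.45, 0.35], [0.33, 0.6, 0.12, 0, 0, 0.45, 0.35], [0.33, 0.6, 0.12, 0, 0, 0.45, 0.35]]])

```text
clock: 1.3
eef_pos: [352.6, -216.6, 265.6]
eef_rot: [3.141, 0.0, 1.768]
wrist_force: [-0.2, 0.0, 0.2]
finger_gap: 60.9
finger_force: 0.0
```

```bash
python3 -c "
from plan import *
st(); cmd(K+90*n,rot(t0))"
```

```text
1.4 q [-0.6402 -0.0561  1.7799 -0.      1.4177 -0.8322] p [ 352.4846 -216.9413  265.4886] F [-0.1977 -0.6337  0.5327] gap 61.22143537315305 0.0
[ 0.3034  0.4445 -0.0615] [-0.1677  0.0816  0.5084]
```

servo_tool(motion=[[[0.303, 0.4445, -0.0615, -0.1677, 0.0816, 0.5084, 0.35], [0.303, 0.4445, -0.0615, -0.1677, 0.0816, 0.5084, 0.35], [0.303, 0.4445, -0.0615, -0.1677, 0.0816, 0.5084, 0.35], [0.303, 0.4445, -0.0615, -0.1677, 0.0816, 0.5084, 0.35], [0.303, 0.4445, -0.0615, -0.1677, 0.0816, 0.5084, 0.35], [0.303, 0.4445, -0.0615, -0.1677, 0.0816, 0.5084, 0.35], [0.303, 0.4445, -0.0615, -0.1677, 0.0816, 0.5084, 0.35], [0.303, 0.4445, -0.0615, -0.1677, 0.0816, 0.5084, 0.35], [0.303, 0.4445, -0.0615, -0.1677, 0.0816, 0.5084, 0.35], [0.303, 0.4445, -0.0615, -0.1677, 0.0816, 0.5084, 0.35]]])

```text
clock: 2.4
eef_pos: [504.0, 5.3, 234.6]
eef_rot: [-2.675, 0.094, -3.058]
wrist_force: [0.4, -0.2, -0.5]
finger_gap: 60.7
finger_force: 0.0
```

```bash
python3 -c "
from plan import *
st(); cmd(K+30*n,rot(t0)); cmd(K-20*n,rot(t0))
from h import *
a=cam('scene')['frame'][90:230,230:370];b=cam('top')['frame'][90:230,240:380]
cv2.imwrite('pics/a.png',np.hstack([cv2.resize(i,(400,400),interpolation=2) for i in(a,b)])[...,::-1])"
```

```text
2.5 q [ 0.1839  0.1605  1.6947 -0.495   1.2811 -1.3025] p [503.4679   5.5617 234.3875] F [-1.1597 -1.1113 -0.2831] gap 61.40395637022681 0.0
[ 0.0229 -0.0565 -0.1032] [-0.0197  0.0098  0.0601]
[ 0.0408 -0.1032 -0.1898] [-0.0197  0.0098  0.0601]
```

View pics/a.png

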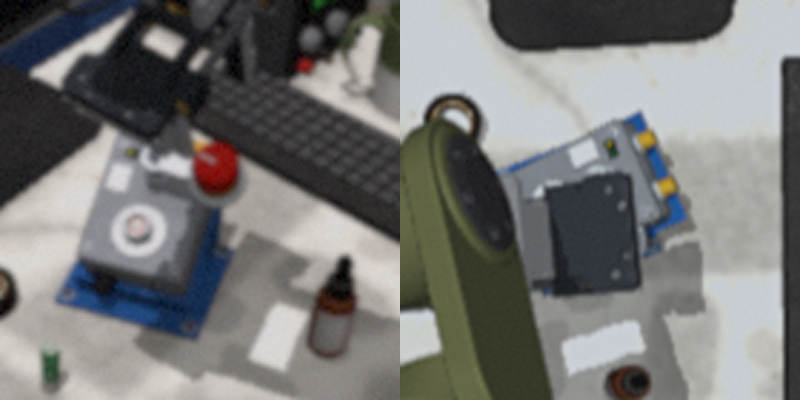

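The scene half shows the gripper above and behind the knob (215,168), clear of the bottle at (335,310). I'll go down along the axis.

servo_tool(motion=[[[0.005, -0.012, -0.02, -0.0197, 0.0098, 0.0601, 0.35], [0.01, -0.025, -0.045, -0.0197, 0.0098, 0.0601, 0.35], [0.017, -0.04, -0.075, -0.0197, 0.0098, 0.0601, 0.35], [0.0229, -0.0565, -0.1032, -0.0197, 0.0098, 0.0601, 0.35], [0.0229, -0.0565, -0.1032, -0.0197, 0.0098, 0.0601, 0.35]]])

```text
clock: 3.1
eef_pos: [515.0, -24.1, 181.6]
eef_rot: [-2.622, 0.052, -2.875]
wrist_force: [0.7, -0.6, 0.8]
finger_gap: 61.1
finger_force: 0.0
```

```bash
python3 -c "
from plan import *
st(); cmd(K-20*n,rot(t0))
from h import *
a=cam('scene')['frame'][110:190,260:340]
cv2.imwrite('pics/b.png',cv2.resize(a,(500,500),interpolation=2)[...,::-1])"
```

```text
3.2 q [ 0.1403  0.2012  1.7871 -0.5775  1.1011 -1.4315] p [515.5678 -23.2639 183.5221] F [0.3062 0.6569 0.0186] gap 60.909849181382135 0.0
[ 0.0166 -0.0455 -0.0881] [-0.0004  0.0003  0.0015]
```

View pics/b.png

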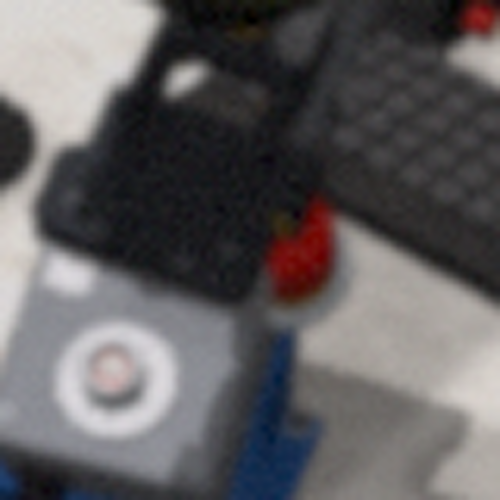

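The gripper body partly hides the knob (300,250), and nothing is touching. I'll go down to 20 mm below the knob top, then close to a loose fork.

servo_tool(motion=[[[0.005, -0.013, -0.025, 0, 0, 0, 0.35], [0.01, -0.026, -0.05, 0, 0, 0, 0.35], [0.0166, -0.0455, -0.0881, 0, 0, 0, 0.35], [0.0166, -0.0455, -0.0881, 0, 0, 0, 0.35]]])

```text
clock: 3.65
eef_pos: [523.2, -46.2, 138.0]
eef_rot: [-2.622, 0.052, -2.871]
wrist_force: [-0.9, 0.3, 0.5]
finger_gap: 60.9
finger_force: 0.0
```

servo_tool(motion=[[[0, 0, 0, 0, 0, 0, 0.5], [0, 0, 0, 0, 0, 0, 0.57], [0, 0, 0, 0, 0, 0, 0.57], [0, 0, 0, 0, 0, 0, 0.57]]], newtons=5)

```text
clock: 4.05
eef_pos: [523.9, -45.5, 139.7]
eef_rot: [-2.621, 0.055, -2.869]
wrist_force: [-0.6, -0.8, -0.3]
finger_gap: 40.5
finger_force: 0.0
```

```bash
python3 -c "
from plan import *
st()
for th in (1.1,.75,.4,.1,-.05): cmd(knob(th)-20*n,rot(th))"
```

```text
4.15 q [ 0.092   0.2667  1.8207 -0.6114  0.9936 -1.4115] p [523.7753 -45.6546 139.3819] F [-0.8945  0.5668 -0.1521] gap 40.755741172948085 0.0
[-0.001   0.0335 -0.0185] [ 0.0206 -0.0539 -0.1   ]
[ 0.0108  0.0659 -0.0336] [ 0.0406 -0.1059 -0.1964]
[ 0.0339  0.0938 -0.0438] [ 0.0605 -0.1579 -0.2929]
[ 0.0606  0.1114 -0.0478] [ 0.0776 -0.2024 -0.3756]
[ 0.0756  0.1176 -0.048 ] [ 0.0862 -0.2247 -0.417 ]
```

servo_tool(motion=[[[-0.001, 0.0168, -0.0095, 0.0103, -0.027, -0.05, 0.57], [-0.001, 0.0168, -0.0095, 0.0103, -0.027, -0.05, 0.57], [-0.001, 0.0335, -0.0185, 0.0206, -0.0539, -0.1, 0.57], [-0.001, 0.0335, -0.0185, 0.0206, -0.0539, -0.1, 0.57], [0.004, 0.05, -0.0265, 0.0306, -0.08, -0.148, 0.57], [0.004, 0.05, -0.0265, 0.0306, -0.08, -0.148, 0.57], [0.0108, 0.0659, -0.0336, 0.0406, -0.1059, -0.1964, 0.57], [0.0108, 0.0659, -0.0336, 0.0406, -0.1059, -0.1964, 0.57]]])

```text
clock: 4.95
eef_pos: [529.2, -12.6, 122.1]
eef_rot: [-2.767, 0.374, 2.759]
wrist_force: [0.2, 0.3, 0.3]
finger_gap: 40.3
finger_force: 0.0
```

```bash
python3 -c "
from plan import *
st()
for th in (.55,.4,.2,.0,-.08): cmd(knob(th)-20*n,rot(th))
from h import *
a=cam('scene')['frame'][110:190,240:340]
cv2.imwrite('pics/c.png',cv2.resize(a,(500,400),interpolation=2)[...,::-1])"
```

```text
5.05 q [ 0.1572  0.3151  1.8027 -0.6191  1.0011 -0.6284] p [529.0994 -12.9952 122.3668] F [-0.0136 -0.2622 -0.0134] gap 40.34846937664412 0.0
[ 0.0121  0.0173 -0.0061] [ 0.0115 -0.0304 -0.0565]
[ 0.0233  0.0284 -0.0098] [ 0.0201 -0.0527 -0.0978]
[ 0.0405  0.041  -0.0129] [ 0.0315 -0.0824 -0.153 ]
[ 0.0599  0.0504 -0.014 ] [ 0.0429 -0.1121 -0.2081]
[ 0.068   0.0532 -0.0138] [ 0.0475 -0.124  -0.2302]
```

View pics/c.png

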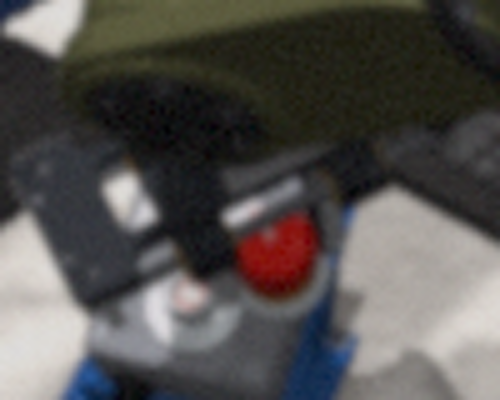

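The knob (278,255) is between the fingers and has swung partway towards the tube (185,300). I'll carry on to the stop.

servo_tool(motion=[[[0.006, 0.0085, -0.003, 0.0058, -0.015, -0.028, 0.57], [0.0121, 0.0173, -0.0061, 0.0115, -0.0304, -0.0565, 0.57], [0.0175, 0.023, -0.008, 0.016, -0.042, -0.077, 0.57], [0.0233, 0.0284, -0.0098, 0.0201, -0.0527, -0.0978, 0.57], [0.032, 0.035, -0.0113, 0.026, -0.068, -0.125, 0.57], [0.0405, 0.041, -0.0129, 0.0315, -0.0824, -0.153, 0.57], [0.05, 0.046, -0.0135, 0.037, -0.097, -0.18, 0.57], [0.0599, 0.0504, -0.014, 0.0429, -0.1121, -0.2081, 0.57], [0.0599, 0.0504, -0.014, 0.0429, -0.1121, -0.2081, 0.57]]])

```text
clock: 6.0
eef_pos: [559.2, 12.2, 115.2]
eef_rot: [3.14, 0.523, 1.934]
wrist_force: [-0.2, -0.2, 0.3]
finger_gap: 40.6
finger_force: 0.0
```

```bash
python3 -c "
from plan import *
st(); print(y*8/500); cmd(knob(0)-20*n,rot(0))"
```

```text
6.1 q [ 0.1956  0.3951  1.7097 -0.6119  1.0309  0.1489] p [559.0024  12.1053 115.3773] F [-0.3952  0.2101 -0.059 ] gap 40.50007308522858 0.0
[0.0149 0.0057 0.    ]
[ 0.0001  0.0002 -0.    ] [ 0.     -0.0001 -0.0001]
```

servo_tool(motion=[[[0.0037, 0.0014, 0, 0, 0, 0, 0.57], [0.0056, 0.0021, 0, 0, 0, 0, 0.57], [0.0056, 0.0021, 0, 0, 0, 0, 0.57]]])

```text
clock: 6.4
eef_pos: [561.8, 13.4, 115.2]
eef_rot: [3.14, 0.523, 1.933]
wrist_force: [-2.5, 1.1, -0.4]
finger_gap: 40.7
finger_force: 1.0
```

servo_tool(motion=[[[0.0037, 0.0014, 0, 0, 0, 0, 0.57], [0.0056, 0.0021, 0, 0, 0, 0, 0.57], [0.0056, 0.0021, 0, 0, 0, 0, 0.57]]])

```text
clock: 6.7
eef_pos: [563.8, 14.1, 115.0]
eef_rot: [-3.141, 0.523, 1.933]
wrist_force: [-9.6, -0.6, 3.4]
finger_gap: 41.3
finger_force: 5.0
```

The force rises to about 10 N, so the cap is at the stop. I'll centre the fork, open it and turn it back to get wrist range for screwing.

servo_tool(motion=[[[-0.0056, -0.0021, 0, 0, 0, 0, 0.45], [-0.0056, -0.0021, 0, -0.01, 0.026, 0.048, 0.45], [-0.0056, -0.0021, 0, -0.02, 0.052, 0.096, 0.45], [-0.0056, -0.0021, 0, -0.034, 0.089, 0.165, 0.45], [-0.0056, -0.0021, 0, -0.034, 0.089, 0.165, 0.45], [-0.0056, -0.0021, 0, -0.034, 0.089, 0.165, 0.45]]])

```text
clock: 7.3
eef_pos: [562.2, 13.4, 115.5]
eef_rot: [-2.828, 0.427, 2.603]
wrist_force: [-0.4, 0.0, 0.0]
finger_gap: 51.6
finger_force: 0.0
```

servo_tool(motion=[[[0, 0, 0, 0, 0, 0, 0.55], [0, 0, 0, 0, 0, 0, 0.75], [0, 0, 0, 0, 0, 0, 0.75], [0, 0, 0, 0, 0, 0, 0.75], [0, 0, 0, 0, 0, 0, 0.75]]], newtons=25)

```text
clock: 7.8
eef_pos: [561.5, 12.9, 115.5]
eef_rot: [-2.828, 0.427, 2.597]
wrist_force: [-5.2, -3.9, 4.6]
finger_gap: 35.9
finger_force: 25.0
```

```bash
python3 -c "
from plan import *
st(); print((knob(0)-20*n-manip.read_state()['eef_pos'])@np.c_[u,y,n])
from h import *
a=cam('scene')['frame'][110:190,240:340]
cv2.imwrite('pics/d.png',cv2.resize(a,(500,400),interpolation=2)[...,::-1])"
```

```text
7.9 q [ 0.1963  0.401   1.7008 -0.6109  1.0355 -0.4437] p [561.5047  12.8493 115.5249] F [-4.3997 -3.678   5.7973] gap 35.362312370600485 24.998559057712555
[-0.3324 -2.5324 -0.0008]
```

View pics/d.png

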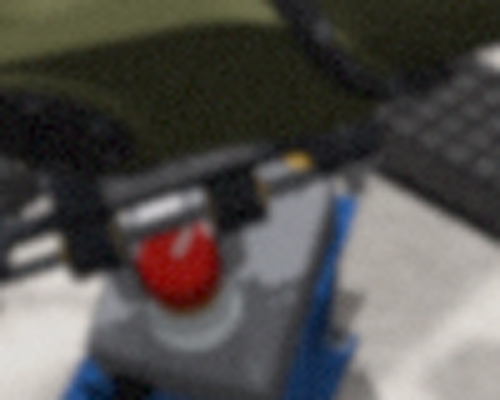

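The cap (180,262) now sits over the tube and is gripped at 36 mm. I'll screw it clockwise, sinking with the thread.

servo_tool(motion=[[[0.0001, -0.0003, -0.0006, 0.0071, -0.0186, -0.0345, 0.75], [0.0003, -0.0007, -0.0013, 0.0143, -0.0372, -0.0689, 0.75], [0.0004, -0.001, -0.0019, 0.0214, -0.0557, -0.1034, 0.75], [0.0005, -0.0014, -0.0025, 0.0285, -0.0743, -0.1379, 0.75], [0.0007, -0.0017, -0.0031, 0.0356, -0.0929, -0.1723, 0.75], [0.0008, -0.002, -0.0038, 0.0428, -0.1115, -0.2068, 0.75], [0.0009, -0.0024, -0.0044, 0.0499, -0.13, -0.2412, 0.75], [0.001, -0.0027, -0.005, 0.057, -0.1486, -0.2757, 0.75], [0.001, -0.0027, -0.005, 0.057, -0.1486, -0.2757, 0.75]]])

```text
clock: 8.85
eef_pos: [561.9, 11.4, 113.0]
eef_rot: [2.915, 0.477, 1.469]
wrist_force: [-6.8, -3.1, 4.3]
finger_gap: 36.1
finger_force: 25.0
```

```bash
python3 -c "
from plan import *
st();print(manip.read_state()['moment']@n)"
```

```text
8.95 q [ 0.1935  0.4045  1.7026 -0.6129  1.0297  0.558 ] p [561.8987  11.4108 113.0034] F [-4.7088 -2.926   5.1013] gap 35.27988401924792 24.997501373291016
-0.13175486722583932
```

servo_tool(motion=[[[0.0001, -0.0003, -0.0006, 0.0071, -0.0186, -0.0345, 0.75], [0.0003, -0.0007, -0.0013, 0.0143, -0.0372, -0.0689, 0.75], [0.0004, -0.001, -0.0019, 0.0214, -0.0557, -0.1034, 0.75], [0.0005, -0.0014, -0.0025, 0.0285, -0.0743, -0.1379, 0.75], [0.0007, -0.0017, -0.0031, 0.0356, -0.0929, -0.1723, 0.75], [0.0008, -0.002, -0.0038, 0.0428, -0.1115, -0.2068, 0.75], [0.0009, -0.0024, -0.0044, 0.0499, -0.13, -0.2412, 0.75], [0.001, -0.0027, -0.005, 0.057, -0.1486, -0.2757, 0.75], [0.001, -0.0027, -0.005, 0.057, -0.1486, -0.2757, 0.75]]])

```text
clock: 9.85
eef_pos: [562.3, 10.0, 110.4]
eef_rot: [2.623, 0.08, 0.503]
wrist_force: [-7.0, -3.8, 4.4]
finger_gap: 35.0
finger_force: 25.0
```

```bash
python3 -c "
from plan import *
st();print(manip.read_state()['moment']@n)"
```

```text
9.95 q [ 0.191   0.4083  1.7043 -0.6154  1.0241  1.5599] p [562.2722  10.0663 110.4361] F [-6.3566 -3.1829  4.6263] gap 35.412618015921964 24.9960395693779
-0.09582966314952472
```

servo_tool(motion=[[[0.0001, -0.0003, -0.0006, 0.0071, -0.0186, -0.0345, 0.75], [0.0003, -0.0007, -0.0013, 0.0143, -0.0372, -0.0689, 0.75], [0.0004, -0.001, -0.0019, 0.0214, -0.0557, -0.1034, 0.75], [0.0004, -0.0011, -0.002, 0.0285, -0.0743, -0.1379, 0.75], [0.0004, -0.0011, -0.002, 0.0342, -0.0892, -0.1654, 0.75], [0.0004, -0.0011, -0.002, 0.0342, -0.0892, -0.1654, 0.75]]])

```text
clock: 10.55
eef_pos: [563.4, 9.8, 110.1]
eef_rot: [2.659, -0.217, -0.021]
wrist_force: [-1.2, -1.6, 6.3]
finger_gap: 35.6
finger_force: 25.0
```

```bash
python3 -c "
from plan import *
st();print(manip.read_state()['moment']@n)"
```

```text
10.65 q [ 0.1903  0.4096  1.7038 -0.6172  1.0205  2.1605] p [563.4081   9.8326 110.0514] F [-1.1906 -2.2015  5.3425] gap 35.321999471630456 25.002401769161224
0.22537406438467283
```

servo_tool(motion=[[[0, 0, 0, 0, 0, 0, 0.35], [0, 0, 0, 0, 0, 0, 0.35], [0, 0, 0, 0, 0, 0, 0.35], [-0.008, 0.02, 0.038, 0, 0, 0, 0.35], [-0.018, 0.046, 0.086, 0, 0, 0, 0.35], [-0.032, 0.084, 0.156, 0, 0, 0, 0.35], [-0.05, 0.14, 0.25, 0, 0, 0, 0.35], [-0.07, 0.18, 0.32, 0, 0, 0, 0.35], [-0.07, 0.18, 0.32, 0, 0, 0, 0.35]]])

```text
clock: 11.55
eef_pos: [528.7, 102.7, 274.5]
eef_rot: [2.663, -0.221, -0.015]
wrist_force: [-0.1, -0.5, -0.7]
finger_gap: 61.0
finger_force: 0.0
```

```bash
python3 - <<'E'
from plan import *
from h import *
st()
ims=[]
for nm,(r,c) in(('scene',(110,240)),('top',(120,255))):
    k=cam(nm);W=pts(k);f=k['frame'];hsv=cv2.cvtColor(f,cv2.COLOR_RGB2HSV)
    ims.append(cv2.resize(f[r:r+90,c:c+90],(400,400),interpolation=2))
    m=((hsv[...,0]<8)|(hsv[...,0]>172))&(hsv[...,1]>140)&(hsv[...,2]>50);m[:r]=0;m[r+90:]=0;m[:,:c]=0;m[:,c+90:]=0
    p=W[m];p=p[~np.isnan(p).any(1)];h=(p-H)@n
    if len(p)<20: print(nm,len(p));continue
    t=np.percentile(h,90);q=p[h>t-5]
    uv=np.c_[(q-H)@u,(q-H)@y].astype(np.float32);(cx,cy),rr=cv2.minEnclosingCircle(uv)
    print(nm,len(q),'rel hinge',cx,cy,rr,'height vs before',np.median((q-H)@n))
cv2.imwrite('pics/e.png',np.hstack(ims)[...,::-1])
E
```

```text
11.65 q [ 0.3728  0.2348  1.5387 -0.5326  1.3971  2.114 ] p [528.0372 100.4991 269.2631] F [-0.3488 -0.4287  0.0454] gap 61.19328228330574 0.0
scene 155 rel hinge -56.388057708740234 0.27356773614883423 17.03209114074707 height vs before -6.623746783465127
top 144 rel hinge -52.56110382080078 -0.8542143106460571 17.627559661865234 height vs before -6.990444148675934
```

View pics/e.png

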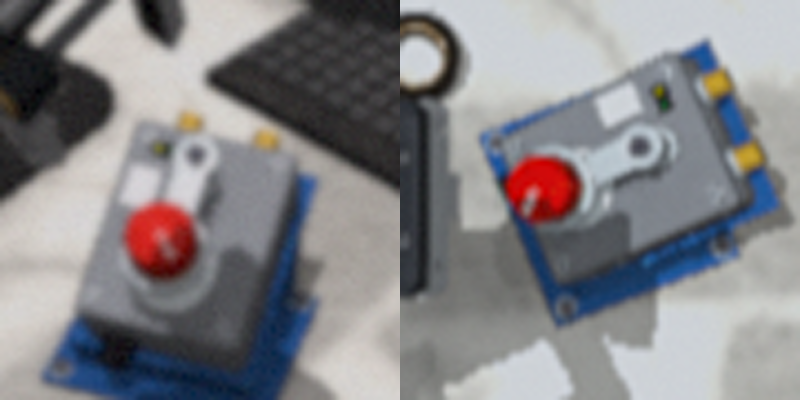

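The cap is over the tube. It has sunk 6.8 mm of the 7 mm travel, and the pointer has turned about 2.5 rad by eye (top view, (543,188) to (527,212)). The torque about the axis also jumped at the end of the turn, so I take it as tight. The gripper is clear.

```bash
python3 -c "
from cell import manip
print(manip.sign_off())"
```

```text
the job is handed in; nothing more can be done
None
```

I swung the cap against its stop over the tube, screwed it down until it looked tight (about 6.8 of 7 mm sunk), let go and handed the job in; no verdict came back, and I never touched the bottle, cell or tape.

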